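Set the angle gauge on a drilled core and hold it on its mark

TASK

Pick up the angle gauge by the square grip on top, set its forked foot astride the concrete core about midway along the core, and rock it round the core until the hanging pointer comes to rest on the index tab set on the dial's rim. Finish while holding the gauge there, with both feet bearing on the core, so that a line can be scribed at that angle. Do not roll or shift the core in its cradle, and leave the other things on the bench where they are.

Things in the scene. Friction and masses are not known exactly. Their poses are not given: they have to be found in the camera images.
- gauge: Centre-head angle gauge, 0.43 kg, 194 mm tall, standing on its two feet: forked aluminium foot (90 degree upside-down V; legs 46 mm long, 8 thick, 36 wide along x, 76 span in y), round dark housing (104 diameter, 20 thick) with a white dial facing the gauge's +x, square grey grip. Origin: midway between the foot tips; z up to the grip, x out of the dial, y to the right as one looks at the dial.
- grip (a point): Where to hold the gauge: middle of the square grey grip, 176 mm above the gauge's origin. The grip is 26 mm wide (y), 24 mm deep (x), from 152 to 194 mm above the origin; the round housing begins just below it (its top is 152 mm above the origin).
- notch (a point): Apex of the V between the two legs, 32.5 mm above the gauge's origin on the gauge's z axis. Both legs touch a smooth 70 mm round when the apex is 49.5 mm from the axis of the round; on the stones of this core it settles 50 to 51.5 mm from the axis.
- foot_left: The leg of the fork on the gauge's +y side; smooth. Rigid part of the gauge, with the gauge's own origin and axes. Pressed towards the core's axis with 10 to 15 N the fork seats on both legs if it is centred; pressed off-centre only one leg bears and the core pushes the gauge sideways, towards that leg's side.
- foot_right: The leg of the fork on the gauge's -y side. Rigid part of the gauge, with the gauge's own origin and axes.
- pointer (a joint): Black pendulum pointer hung at the dial's centre, 100 mm above the gauge's origin. Angle (rad) in the dial's plane from the gauge's -z: 0 with the gauge upright, positive when the tip is towards the gauge's +y. It stays plumb: leaning the gauge's top by an angle a towards its own +y (turning it about its -x) brings it to +a. Settles in about a second.
- pointer_tip (a point): Tip of the pointer, 41 mm from the dial's centre, 9 mm in front of the gauge's origin plane. Its z axis runs along the pointer.
- index (a joint): Small dark steel index tab on the lower part of the dial's rim, the mark, set beforehand and stiff. Angle in rad as for the pointer, between +0.17 and +0.44: the pointer is on the mark when the two angles are equal.
- index_tip (a point): Inner end of the index tab, 43 mm from the dial's centre, 14 mm in front of the gauge's origin plane. Its z axis runs along the tab, towards the dial's centre.
- core: Drilled concrete core, a round of 70 mm diameter and 180 mm length, 1.6 kg, loose in the cradle (a push of 15 N from above leaves it still), with uneven sides: stones stand 1 to 2 mm proud. A pencil line runs along its top. Origin: centre of the core, on its axis, 58 mm above the bench; x along the core, z up through the pencil line.
- cradle: Fixed grey cradle under the core: base plate 170 x 120 x 12 mm and two rubber-faced V saddles 22 mm wide, 60 mm either side of the middle, no higher than 44 mm above the bench. Origin: centre of its underside, right below the core; x along the core.
- core_disc: Sawn concrete disc, 70 mm diameter, 32 mm high, lying flat on the bench. Bystander. Origin: centre of its underside.
- scriber: Scriber with a black handle, 170 mm long, lying on the bench. Bystander. Origin on the bench under it; x along it.
- jar: Closed jar, 64 mm diameter, 85 mm high. Bystander. Origin: centre of its underside.
- beaker: Glass beaker, 72 mm wide at the rim, 90 mm high. Bystander. Origin: centre of its underside.
Mind the look-alikes: they are no part of the job. Leave any green look-alike of the gauge alone.

How it is judged:
On the way, in this order (a step that is already met when the one before it is completed fails the run):
1. the gauge is lifted clear of the bench in the gripper (height (world z) of gauge above 0.05 m and contact force between gauge and the fingers above 2 N and contact force between gauge and core below 0.1 N), for 0.1 s.
2. the gauge sits astride the core near the core's middle, both feet touching (contact force between each of foot_left, foot_right and core above 0.2 N and x of notch in the frame of core between -0.04 and 0.04 m), for 0.1 s.
At the end, for the whole second after the job is handed in: The gripper holds the gauge with both feet bearing on the core (at least 0.2 N each), within 40 mm of the core's middle, touching neither cradle nor bench; the pointer is at rest (under 0.1 rad/s) within 0.06 rad of the index tab; the core has not rolled more than 0.1 rad or shifted more than 10 mm (all of step 2 and angle between the z axis of pointer_tip and the z axis of index_tip, either way round below 0.06 rad and velocity of joint pointer between -0.1 and 0.1 rad/s and contact force between gauge and the fingers above 2 N and contact force between gauge and cradle below 0.1 N and height (world z) of gauge above 0.05 m and angle between core's own z axis and vertical below 0.1 rad and distance of core from where it was at the start of the episode below 0.01 m); the arm keeps its last pose, push and grip.
It fails at once if the core is rolled or shifted in its cradle (angle between core's own z axis and vertical above 0.15 rad or distance of core from where it was at the start of the episode above 0.015 m).
It fails at once if a bystander is disturbed (distance of any of core_disc, scriber, jar, beaker from where it was at the start of the episode above 0.02 m).
It also fails if it takes over 48 s, if anything falls off the work surface, if the arm or the gripper's body presses on something with over 40 N, if the wrist force passes 120 N, or if a joint passes its speed limit or range.

ROBOT

A 7-joint arm with a two-finger parallel gripper is mounted at the origin on the work surface. World frame = base frame: x ahead of the robot, y to its left, z up, the work surface at z = 0. Lengths are in m, angles in rad, forces in N, time in s.
With the tool pointing down it reaches from about 0.425 to 0.925 m from the base axis. Payload 6.8 kg.
Tool frame: the origin (TCP) lies at the very end of the fingers, on their centre line; the grasp point (between the pads) lies ctrl.grasp_offset behind it (ctrl.grasp_offset is the distance from the TCP to the grasp point, in m); z points along the fingers, y is the line along which they close (so a half turn about z gives the same grasp; the last joint's range is limited). The gripper opens to 88 mm and grips with 3 to 60 N. Pads are 20 mm wide; open, the fingers measure 115 mm over their backs; the gripper's body (75 mm by 178 mm) begins 61 mm behind the grasp point.
Start: joints at [-1.415, 0.477, 0.022, 1.555, -0.011, 1.109, -0.083], TCP at [0.176, 0.652, 0.223] pointing down, gripper open.
Joint ranges: [-2.96, 2.96], [-0.34, 2.1], [-1.41, 1.46], [0.24, 2.44], [-1.37, 4.51], [0.17, 1.92], [-2.96, 2.96]. Speed limits (rad/s): [2.39, 2.39, 3.14, 3.14, 3.14, 3.14, 3.14].

INTERFACE

Orientations are given as a rotation vector (axis times angle).
In Python, from station import ctrl gives the robot as it stands. The module is installed in compiled form; this text tells all that it offers. Calls block until the motion is done:
- ctrl.movep(position, orientation): joint-space move of the TCP to a pose.
- ctrl.line_to(position, rot=None, velocity=0.15): straight line of the TCP; rot=None keeps the orientation; velocity is the mean speed in m/s.
- ctrl.move_j(angles): joint-space move.
- ctrl.set_gripper(opening, strength=None): finger opening in m; strength is the grip in N (None keeps the last); returns when the fingers have stopped.
- ctrl.pause(seconds).
- ctrl.solve_ik(position, orientation): joint angles nearest the present ones, or None.
- ctrl.snapshot(name): name is "scene" or "top" or "wrist"; returns a dict with "pixels" (420x560x3 uint8, red, green, blue), "depth" (420x560 float32, m along the optical axis (not along the pixel's ray), 0 where there is no reading), "vertical_fov" (degrees; the focal length in pixels is half the picture's height over the tangent of half this angle, whatever the lens; pixels are square), "cx", "cy" (the principal point, pixels), "world_from_camera" (4x4, takes a point from camera to world coordinates). Camera axes: x right, y down, z forward; pixel columns grow to the right and rows downward; lengths in m; the calibration is good to about 2 mm. A picture is of the moment at which its call begins.
A pose or a line that the arm cannot do raises ctrl.IKError and nothing moves.
- ctrl.close_job(): hands the job in; it is judged then, once.
Trained networks look in a picture, given as the dict that the camera call returned (one of the last four; its "shot" number tells which), for a name from the list of things; names that differ only in an ending like _2 or _b are one class to them, and where a whole thing is asked for, a point or a joint stands for the part that bears it (a point fixed in the world has none). Each returns a list of dicts, best first, with "confidence" (0 to 1); they miss things now and then, are a little off and sometimes report something else, mostly with a low value. They report only what shows in the picture. A call takes as long as a camera call. They do not tell look-alikes from the thing itself.
- ctrl.find_in(label, picture): "location" ([row, column] in pixels, amid what is visible of it).
- ctrl.tip_of(label, picture): "location" ([row, column] in pixels: a listed point, or the origin of a listed thing).
Readings, each from a call of its own:
- ctrl.current_t(): time.
- ctrl.current_qpos(): joint angles.
- ctrl.current_qvel(): joint speeds.
- ctrl.current_joint_torque(): joint torques, N m.
- ctrl.current_tool_pos(): TCP position.
- ctrl.current_tcp_rot(): TCP orientation.
- ctrl.current_contact_force(): force on the tool from outside, world axes, zero at the start.
- ctrl.current_torque(): the same for the moment, N m.
- ctrl.current_grip_width(): finger opening in m.
- ctrl.current_grip_force(): force on a finger pad.
Only numpy, scipy, OpenCV 4.12 (cv2) and the standard library are available. Lean on these libraries where they do the work, as an engineer would, in place of code of your own. Each camera call takes 0.05 s, during which the arm holds its last target. There are 200 camera calls.

## Working session

There is one attempt and no reset: what is moved stays moved. The work goes in short steps, each a Python script; the robot and the scene stay as the last script left them, time stands still between calls to the robot, and variables do not carry over. Pictures are saved under pics/ and viewed, at most 10 in all, crops included, and the job is handed in when it is done.

```bash
mkdir -p pics
cat > h.py <<'E'
import numpy as np, cv2
from station import ctrl
from scipy.spatial.transform import Rotation as R
def f_of(p): return p["pixels"].shape[0]/2/np.tan(np.radians(p["vertical_fov"])/2)
def world(p,r,c,d=None):
    f=f_of(p)
    if d is None:
        w=p["depth"][int(r)-1:int(r)+2,int(c)-1:int(c)+2]; d=np.median(w[w>0]) if (w>0).any() else np.nan
    X=np.array([(c-p["cx"])/f*d,(r-p["cy"])/f*d,d,1]); return (p["world_from_camera"]@X)[:3]
def cloud(p):
    f=f_of(p); d=p["depth"].astype(float); rr,cc=np.indices(d.shape)
    X=np.stack([(cc-p["cx"])/f*d,(rr-p["cy"])/f*d,d,np.ones_like(d)],-1)
    W=(X@p["world_from_camera"].T)[...,:3]; W[d<=0]=np.nan; return W
def save(p,n): cv2.imwrite("pics/"+n,cv2.cvtColor(p["pixels"],cv2.COLOR_RGB2BGR))
E
python3 - <<'E'
from h import *
import pickle
print(ctrl.current_t(),ctrl.grasp_offset,ctrl.current_tcp_rot())
for n in ["scene","top"]:
    p=ctrl.snapshot(n); save(p,n+".png"); pickle.dump(p,open(n+".pkl","wb"))
    print(n,p["world_from_camera"].round(3).tolist(),f_of(p))
    for l in ["gauge","grip","notch","core","jar","beaker","core_disc","scriber","index_tip"]:
        for o in ctrl.tip_of(l,p)[:3]:
            r,c=o["location"]; print(l,round(o["confidence"],2),int(r),int(c),world(p,r,c).round(3))
E
```

```text
0.0 0.0187 [-4.13130318e-01 -3.11417918e+00  2.76393407e-03]
scene [[0.234, 0.765, -0.6, 1.189], [0.972, -0.185, 0.144, -0.169], [-0.001, -0.617, -0.787, 0.916], [0.0, 0.0, 0.0, 1.0]] 403.81757364955877
gauge 0.89 197 182 [ 0.363 -0.279  0.001]
gauge 0.73 256 220 [ 0.594 -0.197  0.001]
gauge 0.73 212 271 [ 0.508 -0.039  0.034]
grip 0.95 152 165 [ 0.374 -0.286  0.192]
grip 0.79 217 206 [ 0.604 -0.207  0.185]
grip 0.68 174 269 [ 0.508 -0.039  0.188]
notch 0.96 211 269 [ 0.511 -0.045  0.044]
notch 0.9 251 220 [ 0.606 -0.194  0.039]
notch 0.82 185 183 [ 0.373 -0.264  0.059]
core 0.97 220 348 [0.621 0.141 0.087]
jar 0.73 211 435 [0.613 0.405 0.037]
beaker 0.66 254 134 [ 0.568 -0.407  0.046]
core_disc 0.94 293 312 [0.771 0.005 0.031]
core_disc 0.36 253 218 [ 0.606 -0.2    0.035]
scriber 0.98 315 178 [ 0.742 -0.318  0.011]
scriber 0.51 257 218 [ 0.596 -0.202 -0.001]
top [[0.017, -0.999, 0.039, 0.529], [-1.0, -0.016, 0.022, -0.024], [-0.021, -0.039, -0.999, 1.234], [0.0, 0.0, 0.0, 1.0]] 486.6690896658873
gauge 0.91 249 293 [ 0.497 -0.039  0.193]
gauge 0.83 305 389 [ 0.369 -0.265  0.096]
gauge 0.75 210 356 [ 0.585 -0.18   0.145]
grip 0.94 317 403 [ 0.358 -0.273  0.194]
grip 0.81 207 368 [ 0.589 -0.199  0.193]
grip 0.66 252 293 [ 0.491 -0.038  0.193]
notch 0.87 211 353 [ 0.582 -0.174  0.142]
notch 0.67 253 293 [ 0.489 -0.039  0.194]
notch 0.63 308 394 [ 0.369 -0.266  0.143]
core 0.77 202 208 [0.602 0.161 0.091]
core 0.39 209 113 [0.581 0.397 0.061]
jar 0.62 206 113 [0.589 0.4   0.059]
jar 0.41 202 211 [0.602 0.156 0.091]
jar 0.15 210 357 [ 0.584 -0.182  0.145]
beaker 0.95 234 450 [ 0.535 -0.434  0.005]
beaker 0.21 207 213 [0.59  0.151 0.087]
core_disc 0.65 143 274 [0.755 0.01  0.031]
scriber 0.65 155 406 [ 0.732 -0.324  0.001]
scriber 0.61 211 354 [ 0.582 -0.175  0.144]
```

View pics/scene.png

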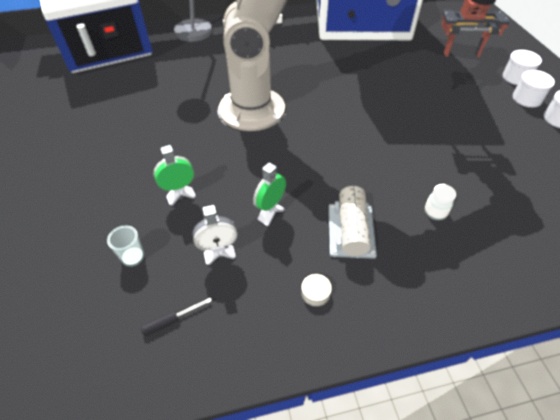

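View pics/top.png

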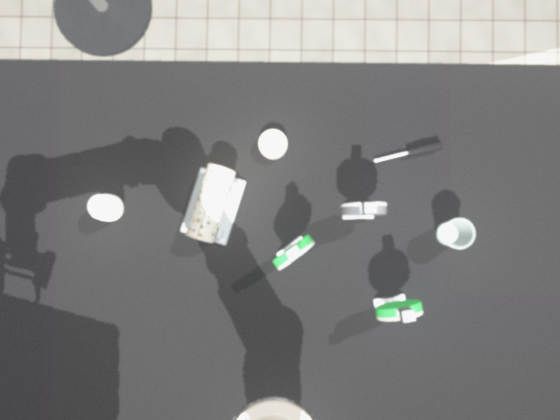

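The real gauge (white dial) is at scene (215,237) and top (367,208), near (0.59,-0.19). The other two are green look-alikes. The core lies at top (208,202), its axis tilted slightly from world x. Next I fit both poses from depth.

Run:
```python
from h import *
import pickle
for n in ["scene","top"]:
    p=pickle.load(open(n+".pkl","rb")); W=cloud(p).reshape(-1,3); 
    def sel(c,r,z0,z1):
        with np.errstate(invalid='ignore'):
            return W[(np.hypot(W[:,0]-c[0],W[:,1]-c[1])<r)&(W[:,2]>z0)&(W[:,2]<z1)]
    def pca(P):
        m=np.median(P,0); u,s,v=np.linalg.svd(P[:,:2]-P[:,:2].mean(0),full_matrices=False); return m,v[0],s/np.sqrt(len(P))
    for nm,c,r,a,b in [("griptop",(.595,-.2),.05,.18,.21),("housing",(.59,-.19),.08,.07,.15),("core",(.606,.15),.12,.062,.12)]:
        P=sel(c,r,a,b)
        if len(P)<8: print(n,nm,len(P)); continue
        m,d,s=pca(P); d=d*np.sign(d[np.argmax(abs(d))])
        print(n,nm,len(P),"mean",P.mean(0).round(4),"min",P.min(0).round(3),"max",P.max(0).round(3),"dir",d.round(3),np.degrees(np.arctan2(d[1],d[0])).round(1),s.round(4))
        if nm=="griptop" and n=="top":
            q=P[P[:,2]>.186]; print(cv2.minAreaRect((q[:,:2]*1000).astype(np.float32)))
        if nm=="core":
            # fit cylinder r=36 horizontal axis: params yaw, offset, height
            from scipy.optimize import least_squares
            def res(q):
                nrm=np.array([-np.sin(q[0]),np.cos(q[0])]); l=P[:,:2]@nrm-q[1]
                return np.hypot(l,P[:,2]-q[2])-.0355
            y=np.arctan2(d[1],d[0]); nn=np.array([-np.sin(y),np.cos(y)])
            q=least_squares(res,[y,P[:,:2].mean(0)@nn,.058],loss="soft_l1",f_scale=.002).x
            dd=np.array([np.cos(q[0]),np.sin(q[0])]); nrm=np.array([-dd[1],dd[0]]); t=P[:,:2]@dd; lo,hi=np.percentile(t,[.5,99.5])
            print(" cyl yaw",np.degrees(q[0]),"z",q[2],"len",hi-lo,"centre",dd*(lo+hi)/2+nrm*q[1])
```

```text
scene griptop 136 mean [ 0.5952 -0.2002  0.1911] min [ 0.578 -0.213  0.18 ] max [ 0.606 -0.187  0.196] dir [0.914 0.405] 23.9 [0.0078 0.0075]
scene housing 896 mean [ 0.5983 -0.2004  0.113 ] min [ 0.578 -0.251  0.07 ] max [ 0.61  -0.149  0.15 ] dir [-0.05   0.999] 92.9 [0.0292 0.0053]
scene core 1569 mean [0.614  0.1566 0.0848] min [0.51  0.105 0.062] max [0.699 0.221 0.098] dir [ 0.963 -0.27 ] -15.7 [0.055  0.0192]
 cyl yaw -16.43815823409597 z 0.057155096846119725 len 0.17965075059436086 centre [0.60434333 0.16345496]
top griptop 153 mean [ 0.5889 -0.1992  0.1921] min [ 0.577 -0.213  0.181] max [ 0.601 -0.186  0.197] dir [-0.202  0.979] 101.7 [0.0078 0.0073]
((589.1278686523438, -199.44778442382812), (23.87479019165039, 25.863977432250977), 1.7779428958892822)
top housing 374 mean [ 0.588  -0.1908  0.1319] min [ 0.575 -0.25   0.075] max [ 0.604 -0.149  0.15 ] dir [-0.027  1.   ] 91.5 [0.033  0.0082]
top core 2158 mean [0.5999 0.1607 0.0846] min [0.507 0.108 0.062] max [0.694 0.222 0.099] dir [ 0.959 -0.284] -16.5 [0.052  0.0194]
 cyl yaw -16.46296954061364 z 0.05612706252324677 len 0.17826731587818456 centre [0.60135994 0.16435536]
```

```bash
cat >> h.py <<'E'
GYAW=np.radians(2.0); GC=np.array([.590,-.1995]); CYAW=np.radians(-16.5); CC=np.array([.603,.164,.0575])
S=-1  # tool y = S * gauge y
TG=np.diag([-1.,1,-1]) if S>0 else np.diag([1.,-1,-1])  # gauge->tool rotation
def rv(M): return R.from_matrix(M).as_rotvec()
def tool_for(Rg,grip):  # gauge rotation, world position of grip point -> tool pos, rotvec
    M=Rg@TG; return np.asarray(grip)+ctrl.grasp_offset*M[:,2], rv(M)
def astride(a,d,u=0,v=0):  # lean a, apex d from core axis; u along core; v lateral in the gauge frame
    Rg=(R.from_euler('z',CYAW)*R.from_euler('x',-a)).as_matrix()
    return tool_for(Rg, CC+Rg@np.array([u,v,d+.176-.0325]))
E
python3 - <<'E'
import h; from h import *
Rg=R.from_euler('z',GYAW).as_matrix()
for S,T in [(1,np.diag([-1.,1,-1])),(-1,np.diag([1.,-1,-1]))]:
    h.TG=T
    for nm,q in [("hover",tool_for(Rg,[*GC,.32])),("grasp",tool_for(Rg,[*GC,.176]))]+[(a,astride(a,.05)) for a in (0,.2,.44)]:
        s=ctrl.solve_ik(*q); print(S,nm,None if s is None else np.round(s,2))
h.TG=np.diag([1.,-1,-1])
E
```

```text
1 hover [-0.48  0.48  1.02  1.64 -0.43  1.27  2.23]
1 grasp [-0.29  0.55  0.73  1.78 -0.44  0.97  2.22]
1 0 [-0.66  0.4   0.4   1.69 -0.17  1.08  1.07]
1 0.2 [-0.64  0.5   0.23  1.54  0.04  1.24  0.83]
1 0.44 [-0.71  0.66  0.2   1.36  0.17  1.46  0.7 ]
-1 hover [-0.53  0.53  1.13  1.64 -0.5   1.29 -0.85]
-1 grasp [-0.4   0.62  0.9   1.79 -0.56  1.01 -0.81]
-1 0 [-1.16  0.73  1.28  1.72 -0.73  1.26 -1.57]
-1 0.2 [-1.19  0.85  1.27  1.58 -0.63  1.36 -1.72]
-1 0.44 [-1.2   1.02  1.26  1.4  -0.54  1.52 -1.85]
```

```bash
sed -i 's/^S=-1 /S=1 /' h.py
python3 - <<'E'
from h import *
Rg=R.from_euler('z',GYAW).as_matrix()
ctrl.set_gripper(.07,40)
x=ctrl.current_tool_pos(); ctrl.line_to([x[0],x[1],.36],velocity=.3)
ctrl.movep(*tool_for(Rg,[*GC,.36]))
print(ctrl.current_t(),ctrl.current_qpos().round(2) if hasattr(ctrl.current_qpos(),'round') else ctrl.current_qpos())
p=ctrl.snapshot("wrist"); save(p,"w1.png"); W=cloud(p).reshape(-1,3)
m=(np.hypot(W[:,0]-GC[0],W[:,1]-GC[1])<.035)&(W[:,2]>.186)&(W[:,2]<.21); q=W[m]
print(len(q),q.mean(0),cv2.minAreaRect((q[:,:2]*1000).astype(np.float32)))
print(p["world_from_camera"].round(3).tolist())
E
```

```text
5.4167 [-0.54  0.51  1.15  1.58 -0.47  1.36  2.27]
808 [ 0.58833462 -0.20121107  0.19300572] ((589.1370239257812, -201.37954711914062), (23.781585693359375, 25.915082931518555), 3.549534797668457)
[[-0.037, 0.962, 0.27, 0.516], [0.999, 0.036, 0.008, -0.202], [-0.002, 0.27, -0.963, 0.503], [0.0, 0.0, 0.0, 1.0]]
```

View pics/w1.png

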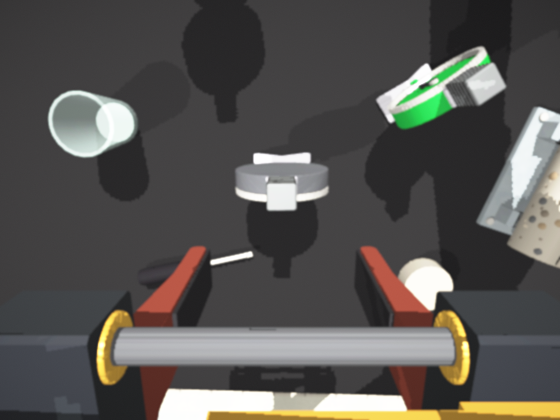

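The wrist picture shows the grip at about pixel (282,194), between the fingers' plane. It fits at (0.589,-0.201) with 24 x 26 mm, matching the given size. Next I grasp it, lift, and show the dial to the scene camera.

Run:
```python
from h import *
Rg=R.from_euler('z',np.radians(2.6)).as_matrix(); g=[.589,-.2007]
ctrl.movep(*tool_for(Rg,[*g,.25]))
p,r=tool_for(Rg,[*g,.178]); ctrl.line_to(p,r,velocity=.1)
print("f",ctrl.current_contact_force())
ctrl.set_gripper(.0,45); print(ctrl.current_grip_width(),ctrl.current_grip_force())
p,r=tool_for(Rg,[*g,.32]); ctrl.line_to(p,r,velocity=.15)
print("f",ctrl.current_contact_force(),ctrl.current_grip_force(),ctrl.current_t())
Rs=(R.from_euler('z',0.0)*R.from_euler('y',-.6)).as_matrix()
for gp in ([.72,-.17,.52],[.70,-.17,.50],[.66,-.17,.48],[.62,-.17,.45]):
    try: ctrl.movep(*tool_for(Rs,gp)); print(gp); break
    except ctrl.IKError: pass
ctrl.pause(.6)
p=ctrl.snapshot("scene"); save(p,"s2.png"); import pickle; pickle.dump(p,open("s2.pkl","wb"))
print(ctrl.current_t(),ctrl.current_tool_pos(),ctrl.current_tcp_rot())
M=R.from_rotvec(ctrl.current_tcp_rot()).as_matrix(); Rg=M@TG.T
grip=np.array(ctrl.current_tool_pos())-ctrl.grasp_offset*M[:,2]
C=np.linalg.inv(p["world_from_camera"]); f=f_of(p)
def proj(l):
    w=grip+Rg@(np.array(l)-[0,0,.178]); c=C[:3,:3]@w+C[:3,3]; return [c[1]/c[2]*f+p["cy"],c[0]/c[2]*f+p["cx"]]
print("proj centre",proj([.010,0,.1]),"grip",proj([0,0,.194]))
for l in ["index_tip","pointer_tip","grip","notch","gauge"]:
    for o in ctrl.tip_of(l,p)[:2]:
        rr,cc=o["location"]; X0=p["world_from_camera"][:3,3]
        e=world(p,rr,cc,1.)-X0; a=.014 if l=="index_tip" else .009
        l0=Rg.T@(X0-grip); le=Rg.T@e; t=(a-l0[0])/le[0]; q=l0+t*le+[0,0,.178]
        print(l,round(o["confidence"],2),round(rr),round(cc),"local",q.round(4),"ang",np.arctan2(q[1],.1-q[2]).round(3))
c=proj([.01,0,.1]); r0,c0=int(c[0]),int(c[1])
im=cv2.imread("pics/s2.png")[max(0,r0-60):r0+60,max(0,c0-60):c0+60]; cv2.imwrite("pics/s2c.png",cv2.resize(im,None,fx=5,fy=5,interpolation=cv2.INTER_CUBIC))
```

```text
f [-0.03293553 -0.05228439 -0.64693193]
0.025637953313690384 44.99875366687775
f [-0.51603112  0.50466612 -3.99222545] 44.99735355377197 8.7
[0.72, -0.17, 0.52]
10.3 [ 0.73054365 -0.17006495  0.50458683] [ 8.88178653e-05  2.54160353e+00 -8.20789250e-05]
proj centre [np.float64(187.44167604352634), np.float64(217.5448502967443)] grip [np.float64(123.85324360722778), np.float64(205.44165204049048)]
index_tip 0.39 210 235 local [0.014  0.0198 0.0618] ang 0.479
pointer_tip 0.52 216 222 local [ 0.009  -0.0017  0.0548] ang -0.037
pointer_tip 0.17 210 234 local [0.009  0.0176 0.0608] ang 0.421
grip 0.87 137 209 local [0.009  0.0011 0.1758] ang 3.127
grip 0.84 153 166 local [ 0.009  -0.0625  0.1633] ang -2.362
notch 0.73 232 224 local [ 0.009  -0.0028  0.0279] ang -0.039
notch 0.68 210 272 local [0.009  0.0764 0.0489] ang 0.981
gauge 0.88 248 228 local [ 0.009  -0.0022  0.0001] ang -0.022
gauge 0.67 198 183 local [ 0.009  -0.0526  0.0937] ang -1.453
```

View pics/s2c.png

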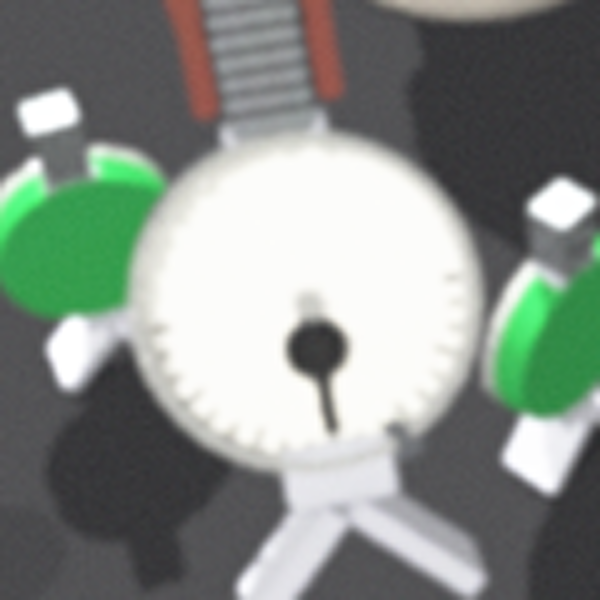

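The crop shows the dial with its spindle at (310,305) and the pointer's bob and tip at (333,432), about 0 rad. The index tab is at (400,432), roughly +0.4 rad. I'll take a closer look with the gauge leaned, so pointer and tab can be compared directly.

```bash
cat >> h.py <<'E'
GZ=.178
def gpose():
    M=R.from_rotvec(ctrl.current_tcp_rot()).as_matrix(); return M@TG.T, np.array(ctrl.current_tool_pos())-ctrl.grasp_offset*M[:,2]
def rectify(p,Rg,grip,x,s=6,half=55):
    """dial-plane picture at gauge x: column=y right, row=down, s px/mm, centred on the dial centre"""
    C=np.linalg.inv(p["world_from_camera"]); f=f_of(p)
    v=np.arange(-half*s,half*s+1)/s/1000.; Y,Z=np.meshgrid(v,-v)
    L=np.stack([np.full_like(Y,x),Y,Z+.1-GZ],-1); w=grip+L@Rg.T; c=w@C[:3,:3].T+C[:3,3]
    mx=(c[...,0]/c[...,2]*f+p["cx"]).astype(np.float32); my=(c[...,1]/c[...,2]*f+p["cy"]).astype(np.float32)
    return cv2.remap(cv2.cvtColor(p["pixels"],cv2.COLOR_RGB2BGR),mx,my,cv2.INTER_CUBIC)
E
python3 - <<'E'
from h import *
import pickle
a=.38; cam=np.array([1.189,-.169,.916])
done=False
for k in (.30,.34,.38,.42,.46):
    for t in (.8,.65):
        n=np.array([np.cos(t),0,np.sin(t)]); dc=cam-k*np.array([.69,0,.72])
        Rg=(R.from_euler('y',-t)*R.from_euler('x',-a)).as_matrix()
        try: ctrl.movep(*tool_for(Rg,dc+Rg@[0,0,.078])); done=True; print(k,t); break
        except ctrl.IKError: pass
    if done: break
ctrl.pause(1.)
p=ctrl.snapshot("scene"); save(p,"s3.png"); Rg,grip=gpose(); pickle.dump((p,Rg,grip),open("s3.pkl","wb"))
print(ctrl.current_t(),grip)
A=rectify(p,Rg,grip,.010,s=5); cv2.imwrite("pics/s3r.png",A)
for l in ["index_tip","pointer_tip"]: print(l,[(round(o["confidence"],2),o["location"]) for o in ctrl.tip_of(l,p)[:2]])
E
```

```text
0.3 0.8
12.7917 [ 0.93003519 -0.1400819   0.75044053]
index_tip [(0.54, [237.2, 230.0]), (0.25, [314.7, 178.4])]
pointer_tip [(0.84, [237.3, 228.7])]
```

View pics/s3r.png

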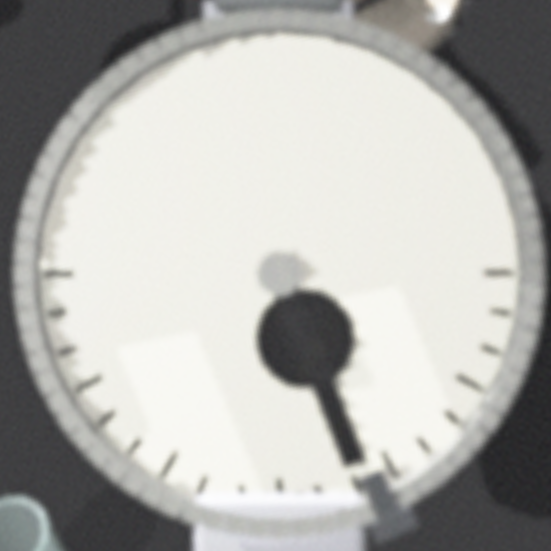

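The rectified dial shows the spindle at (283,270), the pointer tip at (355,462), about 0.36 to 0.38 rad, and the tab at (375,480) to (400,530), about 0.41 to 0.42 rad. I measure this by segmentation and approach the core leaned at that angle.

```bash
cat >> h.py <<'E'
def dial_angles(p,Rg,grip,s=6,dbg=None):
    out=[]
    for x,r0,r1 in ((.009,24,39),(.014,44,50)):   # pointer shaft, index tab
        A=rectify(p,Rg,grip,x,s); g=cv2.cvtColor(A,cv2.COLOR_BGR2GRAY).astype(float); n=g.shape[0]//2
        r,c=np.indices(g.shape); rad=np.hypot(r-n,c-n)/s; th=np.arctan2(c-n,r-n)
        m=(rad>r0)&(rad<r1)&(th>.1)&(th<.62)&(g<115); out.append((round(float(np.median(th[m])),3) if m.any() else None,int(m.sum())))
    return out
def gforce(bias): Rg,_=gpose(); return Rg.T@(np.array(ctrl.current_contact_force())-bias)
E
python3 - <<'E'
from h import *
import pickle
print("angles pointer,index",dial_angles(*pickle.load(open("s3.pkl","rb"))))
a=.42
ctrl.movep(*astride(a,.20)); ctrl.movep(*astride(a,.085)); ctrl.pause(.5)
b=np.array(ctrl.current_contact_force()); print("t",ctrl.current_t(),"bias",b.round(2),ctrl.current_qpos())
p=ctrl.snapshot("scene"); save(p,"s4.png"); print(dial_angles(p,*gpose()))
# check gap in depth: notch height vs. core
np.save("bias.npy",b)
for l in ["notch","core"]: print(l,[(round(o["confidence"],2),np.round(o["location"])) for o in ctrl.tip_of(l,p)[:2]])
Rg,grip=gpose(); C=np.linalg.inv(p["world_from_camera"]); f=f_of(p)
for nm,w in (("notch",grip+Rg@[0.018,0,.0325-GZ]),("core",CC)):
    c=C[:3,:3]@w+C[:3,3]; print("pred",nm,c[1]/c[2]*f+p["cy"],c[0]/c[2]*f+p["cx"])
im=cv2.imread("pics/s4.png")[120:270,260:440]; cv2.imwrite("pics/s4c.png",cv2.resize(im,None,fx=4,fy=4,interpolation=cv2.INTER_CUBIC))
E
```

```text
angles pointer,index [(0.409, 2052), (0.444, 661)]
t 16.2333 bias [ 0.2   0.23 -5.55] [-1.20034376  1.01090377  1.31244587  1.34989235 -0.55972022  1.58133334
  1.31081518]
[(0.47, 197), (None, 0)]
notch [(0.95, array([190., 181.])), (0.58, array([206., 372.]))]
core [(0.82, array([222., 349.]))]
pred notch 208.28196769739213 371.4935228766909
pred core 220.3460295262011 353.2450142854216
```

View pics/s4c.png

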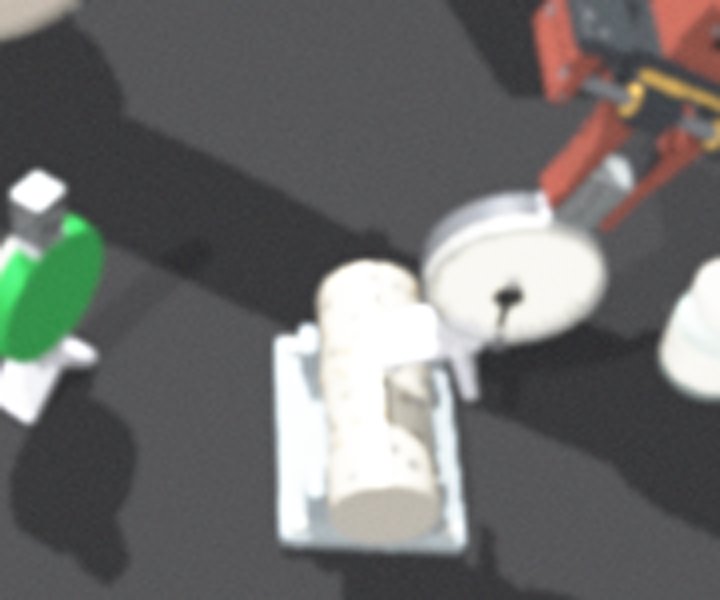

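The gauge hangs just off the core's right flank, leaned, with the pointer covering the tab at about (500,315). That gives an index angle near 0.42. Next I lower it with force feedback.

```bash
cat > seat.py <<'E'
from h import *
def seat(a,d,v,target=8.,dmin=.044,n=45):
    b=np.load("bias.npy")
    for i in range(n):
        pr=astride(a,d,0,v); ctrl.line_to(pr[0],pr[1],velocity=.03); ctrl.pause(.08)
        F=gforce(b); tq=np.array(ctrl.current_torque())
        print(round(d*1e3,2),round(v*1e3,2),F.round(2),tq.round(2))
        if F[2]>target and abs(F[1])<.35*F[2]: break
        if F[2]>18: d+=.0005; 
        if F[2]>1.0 and abs(F[1])>.35*F[2]: v+=.0005*np.sign(F[1]); 
        if F[2]<target: d-=.0005 if d<.055 else .001
        if d<dmin: break
    return d,v
E
python3 - <<'E'
from seat import *
pr=astride(.42,.058); ctrl.line_to(pr[0],pr[1],velocity=.08); ctrl.pause(.3)
print(gforce(np.load("bias.npy")))
np.save("bias.npy",np.array(ctrl.current_contact_force())) if np.linalg.norm(gforce(np.load("bias.npy")))<1 else None
print(seat(.42,.056,0.,n=30)); print("t",ctrl.current_t())
E
```

```text
[ 0.20694811 -0.60017089  0.54041868]
56.0 0.0 [-0.11 -0.47  0.85] [ 0.86 -0.3  -0.  ]
55.0 0.0 [-0.33  0.35  1.18] [ 0.84 -0.28 -0.05]
54.0 0.0 [-0.26  0.51  0.  ] [ 0.85 -0.29  0.03]
53.5 0.0 [0.35 0.13 0.3 ] [ 0.98 -0.27 -0.02]
53.0 0.0 [0.09 0.66 2.63] [ 1.16 -0.37  0.03]
52.5 0.0 [-1.17  0.51  5.38] [ 1.35 -0.41 -0.  ]
52.0 0.0 [-1.34  0.24 11.02] [ 1.32 -0.15 -0.14]
(0.052, 0.0)
t 19.5
```

Run:
```python
from h import *
ctrl.pause(1.)
p=ctrl.snapshot("scene"); Rg,grip=gpose(); b=np.load("bias.npy"); print("F",gforce(b).round(2),ctrl.current_grip_force(),ctrl.current_t(),"lean",np.arcsin(Rg[:,2]@[-np.sin(CYAW),np.cos(CYAW),0]).round(3))
A=rectify(p,Rg,grip,.009,4,45); B=rectify(p,Rg,grip,.014,4,45)
im=cv2.cvtColor(p["pixels"],cv2.COLOR_RGB2BGR)[150:250,310:410]
cv2.imwrite("pics/s5.png",np.hstack([A,cv2.resize(im,(A.shape[1],A.shape[0]),interpolation=cv2.INTER_CUBIC)]))
W=cloud(p).reshape(-1,3); dd=np.array([np.cos(CYAW),np.sin(CYAW)]); nr=np.array([-dd[1],dd[0]])
q=W[:,:2]-CC[:2]; m=(abs(q@nr)<.04)&(W[:,2]>.065)&(W[:,2]<.1)&(q@dd>.03)&(q@dd<.1); P=W[m]
from scipy.optimize import least_squares
r=least_squares(lambda s:np.hypot(q[m]@nr-s[0],P[:,2]-s[1])-.0355,[0,.0575],loss="soft_l1",f_scale=.002).x; print("core axis offset, z near front",r.round(4),"end",np.percentile(q[m]@dd,99.5))
```

```text
F [-0.86  0.63 10.4 ] 45.00335454940796 20.55 lean 0.419
core axis offset, z near front [-0.0001  0.0566] end 0.09152122838735897
```

View pics/s5.png

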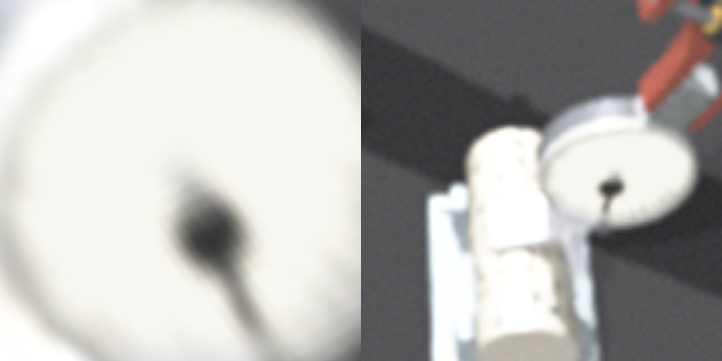

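The pointer runs onto the tab at (605,228). The axial force is 10.4 N with only 0.6 N sideways, which means both legs bear. The core axis is unmoved, so I hand in.

```bash
python3 -c "
from h import *
print(gforce(np.load('bias.npy')).round(2)); print(ctrl.close_job())"
```

```text
[-0.86  0.63 10.4 ]
the job is handed in; nothing more can be done
None
```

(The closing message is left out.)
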